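Clip the red quick coupler into the bench snap hook

TASK

Take the red quick coupler from the turntable and push its steel eye against the sprung brass gate of the snap hook until the eye passes inside and the gate snaps shut through it. Leave the coupler hanging in the closed hook.

Things in the scene. Friction and masses are not known exactly. Their poses are not given: they have to be found in the camera images.
- coupler_tab (a point): Centre of the red thumb tab atop the red quick coupler: grip it across its 10 mm thickness, along y (30 mm along x, 44 mm tall in z). The coupler, 150 g, stands on the white turntable (top 28 mm above bench) by a brass elbow, grey tee and zinc union; this point is 105 mm above its underside. Below the tab: eye, then red body 40 mm wide, 40 mm tall. Same either way round (half turn about z).
- coupler_eye (a point): Centre of the coupler's steel eye, 39 mm under the tab's centre, 66 mm above the underside. The eye is an upright oval of 6 mm bar in this frame's x-z plane (z up): outside 64 mm long in x, 38 mm high; opening 52 by 26 mm. Keep fingertips at least 15 mm above this point to clear the hook. To hang, the eye's centre goes back over the gate and 10 mm down, its upper bar resting on the gate.
- hook_mouth (a point): Point on the closed gate to push at. The fixed hook is a level loop of 8 mm steel bar 140 mm above the bench, on a dark post with blue foot. x points level into the loop (58 mm deep), y along the gate to its free end, z up. Gate pivot 33 mm off at -y; nose bar begins 11 mm off at +y. Push the eye level, in this x-z plane, within 7 mm in y, until its centre is 18 mm (at most 23) past here in x.
- hook_gate (a joint): Angle of the sprung gate, a brass 7 mm round bar, about its upright pivot, rad: 0 closed against the hook's nose, growing as it swings inward into the loop, at most 1.25. Pushing it open takes 1 to 3 N. The eye's end slips past the gate's free end when the eye's centre is about 0 to 14 mm beyond hook_mouth in x; the gate then springs shut through the eye.
Things that resemble listed ones, but are neither listed nor needed, are in the scene too. Of the things like the part that bears hook_mouth, leave any that is green; of the rest the smaller one is meant.

How it is judged:
On the way:
1. the gate is pushed inward, open (value of joint hook_gate above 0.3 rad), for 0.05 s.
At the end, for the whole second after the job is handed in: The gate is closed (under 0.1 rad) and passes through the coupler's eye: in the hook_mouth frame the eye's centre lies -29 to 32 mm in x, -36 to 14 mm in y and -18 to 6 mm in z. The coupler hangs there, let go (value of joint hook_gate below 0.1 rad and x of coupler_eye in the frame of hook_mouth between -0.029 and 0.032 m and y of coupler_eye in the frame of hook_mouth between -0.036 and 0.014 m and z of coupler_eye in the frame of hook_mouth between -0.018 and 0.006 m); the robot touches nothing.
It also fails if it takes over 45 s, if anything falls off the work surface, if the arm or the gripper's body presses on something with over 40 N, if the wrist force passes 120 N, or if a joint passes its speed limit or range.

ROBOT

A 6-joint arm with a two-finger parallel gripper is mounted at the origin on the work surface. World frame = base frame: x ahead of the robot, y to its left, z up, the work surface at z = 0. Lengths are in m, angles in rad, forces in N, time in s.
With the tool pointing down it reaches from about 0.35 to 0.775 m from the base axis. Payload 7.3 kg.
Tool frame: the origin (TCP) lies at the very end of the fingers, on their centre line; the grasp point (between the pads) lies 19 mm behind it; z points along the fingers, y is the line along which they close (so a half turn about z gives the same grasp; the last joint's range is limited). The gripper opens to 92 mm and grips with 3 to 60 N. Pads are 19 mm wide; open, the fingers measure 130 mm over their backs; the gripper's body (75 mm by 190 mm) begins 47 mm behind the grasp point.
Start: joints at [-1.344, 0.342, 1.524, -0, 1.275, -0.146], TCP at [0.191, -0.489, 0.227] pointing down, gripper open.
Joint ranges: [-2.53, 2.53], [-0.77, 2.02], [0.04, 2.7], [-1, 4.14], [0.28, 2.66], [-3.11, 3.11]. Speed limits (rad/s): [2.57, 2.57, 3.14, 3.14, 3.14, 3.14].

INTERFACE

Orientations are given as a 3x3 rotation matrix whose columns are the frame's x, y, z axes.
In Python, from station import bot, camera, camera_params gives the robot as it stands.
- The arm moves only by the shell command python3 -m pendant 'ROWS' [FORCE]. ROWS is JSON, a list of rows, each an object with "translation": the shift along the world's x, y, z normalised to -1 to 1, where 1 is 0.5 m, a list of three; "delta_rot": the turn, a rotation vector about the world's x, y, z normalised to -1 to 1, where 1 is 90 degrees, a list of three; "fingers": the opening, from 0 (shut) to 1 (fully open). A call has 1 to 20 rows; each row is the pose to reach, as a shift and turn from the pose commanded when the call began; what a row does not reach only later rows make up. A row lasts 1/12 s, in which the tool goes at most 41.7 mm and 7.16 degrees, less where a joint would pass 70% of its speed; a pose out of reach is approached as far as the arm can. A call with a number of a shift or a turn outside -1 to 1 is refused whole. A call with a gripper value outside its range is refused whole. The fingers move at their own pace and stop on an object; FORCE is the grip in N (left out, the last holds). Time passes only in rows, so rows that repeat a pose let the fingers close. It gives the time, the measured TCP pose, the force, the opening and the grip force at its end, in the units of the state.
- bot.get_state(): the state, without advancing time (a new reading comes with each control period).
- camera(name): name is "side" or "top"; returns (picture, depth): 400x640x3 uint8, red, green, blue; 400x640 float32, m along the optical axis (not along the pixel's ray), 0 where there is no reading.
- camera_params(name): a dict with "fx", "fy", "cx", "cy" (pixels), "k1" (the pictures are not rectified: a ray, as slopes to the right and down, at radius r is drawn at 1 + k1 r^2 times it, then the intrinsics apply), "pose" (4x4, takes a point from camera to world coordinates). Camera axes: x right, y down, z forward; pixel columns grow to the right and rows downward; lengths in m; the calibration is good to about 2 mm. A picture is of the moment at which its call begins. camera_params takes no time and is no camera call.
- bot.sign_off(): hands the job in; it is judged then, once.
The state is a dict: "t": time; "joint_pos": joint angles; "dq": joint speeds; "effort": joint torques, N m; "eef_pos": TCP position; "orientation": TCP orientation; "force": force on the tool from outside, world axes, zero at the start; "torque": the same for the moment, N m; "width": opening from 0.0 (shut) to 1.0 (fully open); "finger_force": force on a finger pad.
Only numpy, scipy, OpenCV 4.12 (cv2) and the standard library are available. Lean on these libraries where they do the work, as an engineer would, in place of code of your own. Each camera call takes 0.05 s, during which the arm holds its last target. There are 200 camera calls.

## Working session

There is one attempt and no reset: what is moved stays moved. The work goes in short steps, Python scripts to look and compute and a shell command to move; the robot and the scene stay as the last step left them, time stands still between calls to the robot, and variables do not carry over. Pictures are saved under pics/ and viewed, at most 10 in all, crops included, and the job is handed in when it is done.

```bash
mkdir -p pics
cat > h.py <<'E'
import numpy as np,cv2
from station import bot,camera,camera_params
def grab(n,tag):
    im,d=camera(n); cv2.imwrite(f'pics/{tag}.png',im[:,:,::-1]); np.savez(f'{tag}.npz',im=im,d=d); return im,d
def world(n,d):
    p=camera_params(n); K=np.array([[p['fx'],0,p['cx']],[0,p['fy'],p['cy']],[0,0,1]])
    v,u=np.mgrid[:400,:640]
    pts=np.stack([u,v],-1).reshape(-1,1,2).astype(np.float64)
    r=cv2.undistortPoints(pts,K,np.array([p['k1'],0,0,0,0.])).reshape(400,640,2)
    c=np.dstack([r[...,0]*d,r[...,1]*d,d]); P=p['pose']
    P=np.array(P); return c@P[:3,:3].T+P[:3,3]
E
python3 - <<'E'
from h import *
for n in('side','top'):
    grab(n,n+'0'); p=camera_params(n); print(n,np.round(np.array(p['pose']),3).tolist(),p['fx'],p['k1'])
s=bot.get_state(); print(s['t'],s['eef_pos'],np.round(s['orientation'],3).tolist())
E
```

```text
side [[-0.982, -0.094, 0.164, 0.279], [-0.188, 0.573, -0.798, 0.758], [-0.019, -0.814, -0.58, 0.729], [0.0, 0.0, 0.0, 1.0]] 379.90958911096124 -0.006843643540652194
top [[0.011, -0.984, 0.177, 0.21], [-1.0, -0.011, 0.005, -0.091], [-0.004, -0.177, -0.984, 1.376], [0.0, 0.0, 0.0, 1.0]] 482.9225980656819 -0.0033020618713779466
0.1 [ 0.19115635 -0.48857715  0.22612581] [[0.931, 0.364, -0.0], [0.364, -0.931, 0.001], [0.0, -0.001, -1.0]]
```

View pics/top0.png

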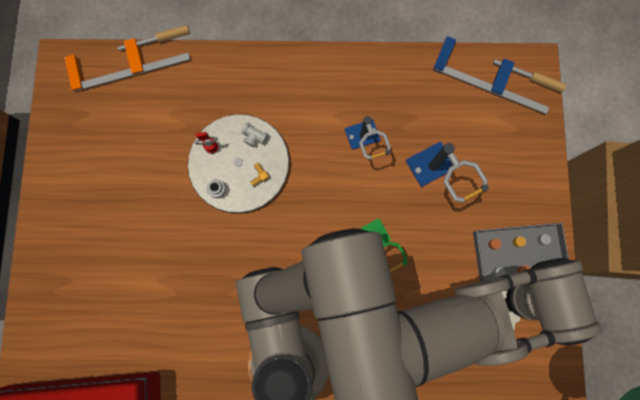

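View pics/side0.png

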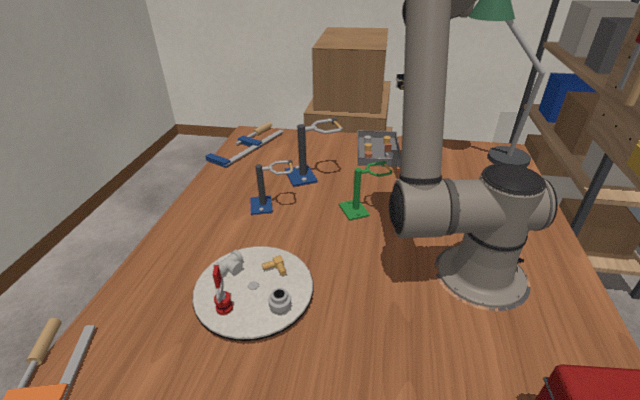

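The top view shows the coupler at about (207,143) on the turntable. The smaller blue-footed hook is at (375,143) with its gate at (378,154), and the larger one is at (460,180). The side view shows the coupler at (220,290) and the small hook's loop at (278,168).

Run:
```python
from h import *
a=np.load('top0.npz');b=np.load('side0.npz')
def crop(im,x0,y0,w,h): return cv2.resize(im[y0:y0+h,x0:x0+w,::-1],(400,300),interpolation=cv2.INTER_CUBIC)
t,s=a['im'],b['im']
m=np.vstack([np.hstack([crop(t,340,110,64,48+0),crop(t,185,120,48,36)]),np.hstack([crop(s,245,150,64,48),crop(s,190,255,80,60)])])
cv2.imwrite('pics/crops.png',m)
W=world('top',a['d']);V=world('side',b['d'])
for n,w,im in(('top',W,t),('side',V,s)):
    i=im.astype(int); red=(i[...,0]>90)&(i[...,1]<60)&(i[...,2]<70)&(w[...,2]>.03)&(w[...,2]<.2)&(w[...,0]>.4)
    print(n,'red',red.sum())
    q=w[red]; 
    tab=q[q[:,2]>.112]; print('tab',len(tab),tab.mean(0).round(4),tab.min(0).round(3),tab.max(0).round(3))
    body=q[(q[:,2]<.09)]; print('body',len(body),body.mean(0).round(4),body.min(0).round(3),body.max(0).round(3))
    if len(tab)>3:
        c=np.cov(tab[:,:2].T); e,v=np.linalg.eigh(c); print('axis',v[:,1],np.sqrt(e), 'yaw',np.degrees(np.arctan2(v[1,1],v[0,1])))
    box=(slice(110,170),slice(345,400)) if n=='top' else (slice(150,185),slice(245,305))
    q=w[box].reshape(-1,3);c=i[box].reshape(-1,3); k=(q[:,2]>.128)&(q[:,2]<.155)&(q[:,0]>.3)
    br=k&(c[:,0]-c[:,2]>50)
    for nm,z in(('loop',k&~br),('brass',br)):
        print(nm,z.sum(),np.round(q[z].mean(0),4),q[z].min(0).round(3),q[z].max(0).round(3))
    z=q[br]
    if len(z)>3: 
        e,v=np.linalg.eigh(np.cov(z[:,:2].T)); print('gate yaw',np.degrees(np.arctan2(v[1,1],v[0,1])), np.ptp((z[:,:2]-z[:,:2].mean(0))@v[:,1]))
```

```text
top red 104
tab 42 [0.5989 0.2384 0.1516] [0.593 0.22  0.114] [0.604 0.251 0.161]
body 60 [0.5916 0.2361 0.0669] [0.582 0.223 0.037] [0.614 0.255 0.079]
axis [-0.13531719  0.99080233] [0.00274223 0.00812096] yaw 97.7769619220386
loop 311 [ 0.6    -0.2134  0.1454] [ 0.54  -0.261  0.129] [ 0.657 -0.179  0.155]
brass 53 [ 0.5547 -0.228   0.1428] [ 0.542 -0.256  0.13 ] [ 0.652 -0.187  0.154]
gate yaw 63.95619484552939 0.1002182766076316
side red 274
tab 88 [0.5979 0.2493 0.1436] [0.593 0.228 0.115] [0.605 0.257 0.158]
body 186 [0.5946 0.2508 0.054 ] [0.582 0.225 0.032] [0.618 0.262 0.07 ]
axis [-0.22020925  0.97545266] [0.00233653 0.00798817] yaw 102.72132331587919
loop 227 [ 0.6055 -0.2072  0.1421] [ 0.543 -0.255  0.128] [ 0.656 -0.173  0.153]
brass 28 [ 0.5853 -0.2187  0.1403] [ 0.548 -0.248  0.13 ] [ 0.658 -0.183  0.153]
gate yaw -157.29728177698007 0.11437899123565548
```

View pics/crops.png

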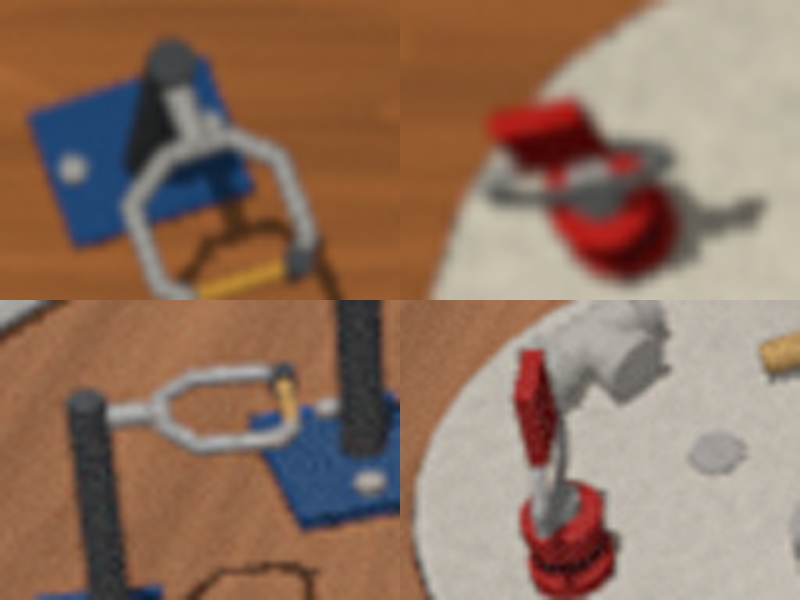

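The crops show the small hook's gate pivot (dark knob) at about top (387.7,151) and the nose at about (370,157), so the mouth faces the robot. The tab and eye plane run nearly along world y. I'll zoom in on the hook for exact pixels.

```bash
cat >> h.py <<'E'
def ray(n,u,v,z):
    p=camera_params(n); K=np.array([[p['fx'],0,p['cx']],[0,p['fy'],p['cy']],[0,0,1]])
    r=cv2.undistortPoints(np.array([[[u,v]]],float),K,np.array([p['k1'],0,0,0,0.])).ravel()
    P=np.array(p['pose']); d=P[:3,:3]@[r[0],r[1],1]; return (P[:3,3]+d*(z-P[2,3])/d[2])[:2]
E
python3 - <<'E'
from h import *
t=np.load('top0.npz')['im'];s=np.load('side0.npz')['im']
def crop(im,x0,y0,w,h,k): return cv2.resize(im[y0:y0+h,x0:x0+w,::-1],None,fx=k,fy=k,interpolation=cv2.INTER_NEAREST)
m=np.hstack([crop(t,355,125,40,40,10),crop(s,262,152,40,40,10)])
for i in range(0,800,50): cv2.putText(m,str((355+i//10) if i<400 else 262+(i-400)//10),(i,10),0,.35,(255,255,255),1);cv2.line(m,(i,12),(i,20),(255,255,255))
for j in range(50,400,50): cv2.putText(m,str(125+j//10),(0,j),0,.35,(255,255,255),1);cv2.putText(m,str(152+j//10),(402,j),0,.35,(255,255,255),1)
cv2.imwrite('pics/hz.png',m)
E
```

```text
(no output)
```

View pics/hz.png

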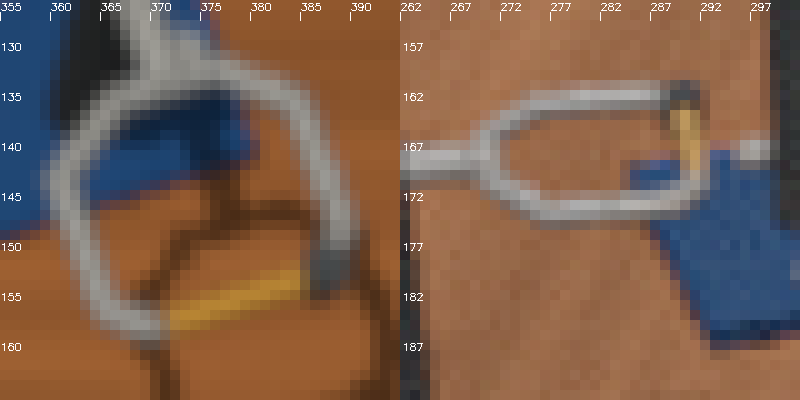

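Run:
```python
from h import *
for n,pv,ne in(('top',(387,151.7),(371.3,156.7)),('side',(289.8,161),(291,168.7))):
    P=ray(n,*pv,.14);N=ray(n,*ne,.14);d=N-P;L=np.hypot(*d);y=d/L
    print(n,P,N,L,'yaw x',np.degrees(np.arctan2(-y[0],y[1])),'mouth',P+y*.033)
top=ray('top',371.3,156.7,.14)
# coupler: eye ends in top crop at z=.094 ; tab top face centre z=.155
f=lambda x,y,x0,y0,k:(x0+(x)*k-.5,y0+y*k-.5)
A=ray('top',*f(90,180,185,120,.12),.094);B=ray('top',*f(270,157,185,120,.12),.094)
print('eye',A,B,np.hypot(*(A-B)),(A+B)/2,np.degrees(np.arctan2(*(A-B)[::-1])))
a=np.load('top0.npz');W=world('top',a['d']);i=a['im'].astype(int)
red=(i[...,0]>120)&(i[...,1]<60)&(i[...,2]<70)&(W[...,2]>.145)&(W[...,2]<.17)&(W[...,0]>.4)
v,u=np.nonzero(red);print(len(u),ray('top',u.mean(),v.mean(),.155))
```

```text
top [ 0.56145397 -0.25332671] [ 0.54736145 -0.21171178] 0.04393634007684853 yaw x 18.7081988683496 mouth [ 0.55086927 -0.22207029]
side [ 0.56359777 -0.25990014] [ 0.54849188 -0.21386255] 0.04845252679377416 yaw x 18.165733981265845 mouth [ 0.55330946 -0.2285449 ]
eye [0.59935916 0.26903219] [0.60787251 0.20974999] 0.059890371716773506 [0.60361583 0.23939109] 98.17221662124672
30 [0.60011216 0.24024095]
```

```bash
python3 -m pendant '[{"translation":[0,0,0.08],"delta_rot":[0,0,0],"fingers":1},{"translation":[0,0,0.16],"delta_rot":[0,0,0],"fingers":1},{"translation":[0.04,0.05,0.24],"delta_rot":[0,0,0.1],"fingers":1},{"translation":[0.6,0.96,0.24],"delta_rot":[0,0,0.855],"fingers":1},{"translation":[0.6,0.96,0.24],"delta_rot":[0,0,0.855],"fingers":1},{"translation":[0.6,0.96,0.24],"delta_rot":[0,0,0.855],"fingers":1},{"translation":[0.6,0.96,0.24],"delta_rot":[0,0,0.855],"fingers":1},{"translation":[0.6,0.96,0.24],"delta_rot":[0,0,0.855],"fingers":1},{"translation":[0.6,0.96,0.24],"delta_rot":[0,0,0.855],"fingers":1},{"translation":[0.6,0.96,0.24],"delta_rot":[0,0,0.855],"fingers":1},{"translation":[0.6,0.96,0.24],"delta_rot":[0,0,0.855],"fingers":1},{"translation":[0.6,0.96,0.24],"delta_rot":[0,0,0.855],"fingers":1},{"translation":[0.6,0.96,0.24],"delta_rot":[0,0,0.855],"fingers":1},{"translation":[0.6,0.96,0.24],"delta_rot":[0,0,0.855],"fingers":1},{"translation":[0.6,0.96,0.24],"delta_rot":[0,0,0.855],"fingers":1},{"translation":[0.6,0.96,0.24],"delta_rot":[0,0,0.855],"fingers":1},{"translation":[0.6,0.96,0.24],"delta_rot":[0,0,0.855],"fingers":1},{"translation":[0.6,0.96,0.24],"delta_rot":[0,0,0.855],"fingers":1}]' 40
```

```text
t: 1.6
eef_pos: [0.4916, -0.0071, 0.3459]
orientation: [[-0.149, 0.989, -0.002], [0.989, 0.149, 0.0], [0.0, -0.002, -1.0]]
force: [-0.3, -0.7, -0.0]
width: 0.998
finger_force: 0.0
```

```bash
python3 -m pendant '[{"translation":[0.218,0.494,-0.1],"delta_rot":[0,0,0],"fingers":0.6},{"translation":[0.218,0.494,-0.1],"delta_rot":[0,0,0],"fingers":0.6},{"translation":[0.218,0.494,-0.1],"delta_rot":[0,0,0],"fingers":0.6},{"translation":[0.218,0.494,-0.1],"delta_rot":[0,0,0],"fingers":0.6},{"translation":[0.218,0.494,-0.1],"delta_rot":[0,0,0],"fingers":0.6},{"translation":[0.218,0.494,-0.1],"delta_rot":[0,0,0],"fingers":0.6},{"translation":[0.218,0.494,-0.1],"delta_rot":[0,0,0],"fingers":0.6},{"translation":[0.218,0.494,-0.2],"delta_rot":[0,0,0],"fingers":0.6},{"translation":[0.218,0.494,-0.3],"delta_rot":[0,0,0],"fingers":0.6},{"translation":[0.218,0.494,-0.33],"delta_rot":[0,0,0],"fingers":0.6},{"translation":[0.218,0.494,-0.33],"delta_rot":[0,0,0],"fingers":0.6},{"translation":[0.218,0.494,-0.33],"delta_rot":[0,0,0],"fingers":0.6}]'
python3 - <<'E'
from h import *
im,_=grab('side','s1'); cv2.imwrite('pics/s1c.png',cv2.resize(im[120:340,120:360,::-1],None,fx=2.5,fy=2.5))
E
```

```text
t: 2.6
eef_pos: [0.5998, 0.2364, 0.1808]
orientation: [[-0.143, 0.99, -0.004], [0.99, 0.143, -0.001], [-0.001, -0.004, -1.0]]
force: [1.1, 0.2, 0.4]
width: 0.599
finger_force: 0.0
```

View pics/s1c.png

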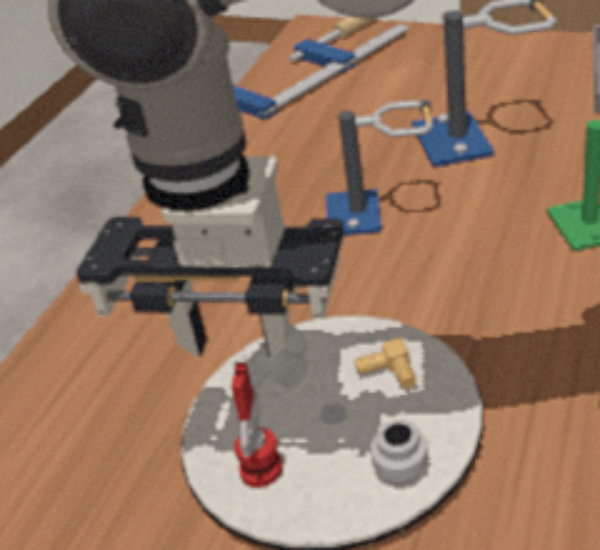

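The open fingers (crop (195,340) and (275,340)) straddle the red tab at (242,370). Next I descend and grip.

```bash
python3 -m pendant '[{"translation":[0,0.006,-0.06],"delta_rot":[0,0,0],"fingers":0.6},{"translation":[0,0.006,-0.1],"delta_rot":[0,0,0],"fingers":0.6},{"translation":[0,0.006,-0.132],"delta_rot":[0,0,0],"fingers":0.6},{"translation":[0,0.006,-0.132],"delta_rot":[0,0,0],"fingers":0.6},{"translation":[0,0.006,-0.132],"delta_rot":[0,0,0],"fingers":0.3},{"translation":[0,0.006,-0.132],"delta_rot":[0,0,0],"fingers":0},{"translation":[0,0.006,-0.132],"delta_rot":[0,0,0],"fingers":0},{"translation":[0,0.006,-0.132],"delta_rot":[0,0,0],"fingers":0},{"translation":[0,0.006,-0.132],"delta_rot":[0,0,0],"fingers":0},{"translation":[0,0.006,-0.132],"delta_rot":[0,0,0],"fingers":0},{"translation":[0,0.006,-0.132],"delta_rot":[0,0,0],"fingers":0}]' 40
```

```text
t: 3.57
eef_pos: [0.6003, 0.2411, 0.116]
orientation: [[-0.145, 0.989, 0.0], [0.989, 0.145, 0.0], [0.0, 0.0, -1.0]]
force: [0.2, -0.1, 0.2]
width: 0.144
finger_force: 0.1
```

```bash
python3 -m pendant '[{"translation":[0,0,0],"delta_rot":[0,0,0],"fingers":0},{"translation":[0,0,0],"delta_rot":[0,0,0],"fingers":0},{"translation":[0,0,0],"delta_rot":[0,0,0],"fingers":0},{"translation":[0,0,0.05],"delta_rot":[0,0,0],"fingers":0},{"translation":[0,0,0.12],"delta_rot":[0,0,0],"fingers":0},{"translation":[0,0,0.12],"delta_rot":[0,0,0],"fingers":0},{"translation":[0,0,0.12],"delta_rot":[0,0,0],"fingers":0}]' 40
python3 - <<'E'
from h import *
for n in('side','top'):
    a=np.load(n+'0.npz');w=world(n,a['d']);i=a['im'].astype(int)
    g=(i[...,1]-i[...,0]>40)&(i[...,1]-i[...,2]>40)&(w[...,2]>.0)&(w[...,2]<.4)&(w[...,0]>.2)&(a['d']>0)
    q=w[g];print(n,len(q),q.min(0).round(3),q.max(0).round(3)); q=q[q[:,2]>.1];print(q.min(0).round(3),q.max(0).round(3))
    k=(w[...,2]>.15)&(w[...,2]<.4)&(w[...,0]>.5)&(w[...,1]>-.45)&(w[...,1]<.0);q=w[k];print('high',len(q),q.min(0).round(3),q.max(0).round(3))
im,d=grab('side','s2'); w=world('side',d); cv2.imwrite('pics/s2c.png',cv2.resize(im[120:340,120:360,::-1],None,fx=2.5,fy=2.5))
E
```

```text
t: 4.15
eef_pos: [0.6013, 0.2413, 0.1778]
orientation: [[-0.145, 0.989, 0.004], [0.989, 0.145, 0.001], [0.001, 0.004, -1.0]]
force: [-0.1, -0.0, -2.7]
width: 0.107
finger_force: 40.0
side 474 [ 0.257 -0.285  0.005] [ 0.401 -0.165  0.153]
[ 0.257 -0.285  0.101] [ 0.354 -0.211  0.153]
high 217 [ 0.5   -0.448  0.15 ] [ 0.656 -0.187  0.203]
top 322 [ 0.294 -0.29   0.001] [ 0.4   -0.194  0.156]
[ 0.294 -0.29   0.139] [ 0.355 -0.216  0.156]
high 383 [ 0.5  -0.45  0.15] [ 0.656 -0.184  0.205]
```

View pics/s2c.png

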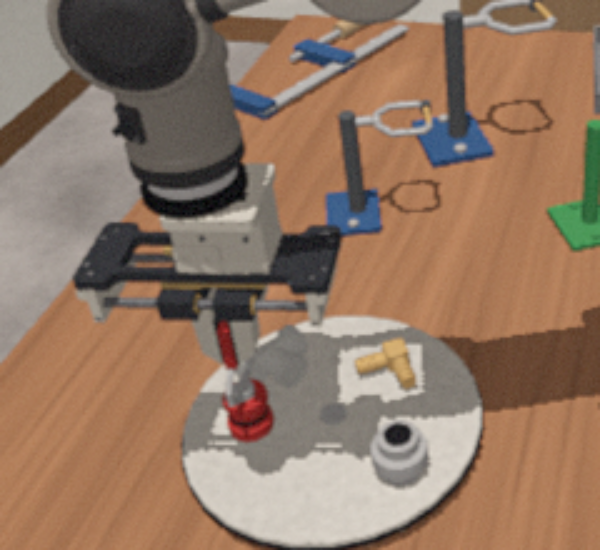

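The coupler is held upright by its tab (crop (228,345)). Next I carry it to a staging point in front of the mouth.

```bash
python3 -m pendant '[{"translation":[0,0,0.08],"delta_rot":[0,0,0],"fingers":0},{"translation":[0,0,0.16],"delta_rot":[0,0,0],"fingers":0},{"translation":[-0.02,-0.08,0.24],"delta_rot":[0,0,-0.07],"fingers":0},{"translation":[-0.25,-0.978,0.24],"delta_rot":[0,0,-0.887],"fingers":0},{"translation":[-0.25,-0.978,0.24],"delta_rot":[0,0,-0.887],"fingers":0},{"translation":[-0.25,-0.978,0.24],"delta_rot":[0,0,-0.887],"fingers":0},{"translation":[-0.25,-0.978,0.24],"delta_rot":[0,0,-0.887],"fingers":0},{"translation":[-0.25,-0.978,0.24],"delta_rot":[0,0,-0.887],"fingers":0},{"translation":[-0.25,-0.978,0.24],"delta_rot":[0,0,-0.887],"fingers":0},{"translation":[-0.25,-0.978,0.24],"delta_rot":[0,0,-0.887],"fingers":0},{"translation":[-0.25,-0.978,0.24],"delta_rot":[0,0,-0.887],"fingers":0},{"translation":[-0.25,-0.978,0.24],"delta_rot":[0,0,-0.887],"fingers":0},{"translation":[-0.25,-0.978,0.24],"delta_rot":[0,0,-0.887],"fingers":0},{"translation":[-0.25,-0.978,0.24],"delta_rot":[0,0,-0.887],"fingers":0},{"translation":[-0.25,-0.978,0.24],"delta_rot":[0,0,-0.887],"fingers":0},{"translation":[-0.25,-0.978,0.24],"delta_rot":[0,0,-0.887],"fingers":0},{"translation":[-0.25,-0.978,0.24],"delta_rot":[0,0,-0.887],"fingers":0},{"translation":[-0.25,-0.978,0.24],"delta_rot":[0,0,-0.887],"fingers":0}]'
```

```text
t: 5.7
eef_pos: [0.4751, -0.247, 0.2946]
orientation: [[0.948, 0.317, -0.002], [0.317, -0.948, 0.002], [-0.001, -0.002, -1.0]]
force: [-0.8, 0.0, -0.3]
width: 0.108
finger_force: 40.0
```

Orientation is as wanted. Lower to eye level (TCP 0.162) and look.

```bash
python3 -m pendant '[{"translation":[0,0,-0.07],"delta_rot":[0,0,0],"fingers":0},{"translation":[0,0,-0.14],"delta_rot":[0,0,0],"fingers":0},{"translation":[0,0,-0.21],"delta_rot":[0,0,0],"fingers":0},{"translation":[0,0,-0.266],"delta_rot":[0,0,0],"fingers":0},{"translation":[0,0,-0.266],"delta_rot":[0,0,0],"fingers":0},{"translation":[0,0,-0.266],"delta_rot":[0,0,0],"fingers":0},{"translation":[0,0,-0.266],"delta_rot":[0,0,0],"fingers":0},{"translation":[0,0,-0.266],"delta_rot":[0,0,0],"fingers":0}]'
python3 - <<'E'
from h import *
im,d=grab('side','s3'); a=cv2.resize(im[140:200,250:350,::-1],None,fx=8,fy=8,interpolation=cv2.INTER_CUBIC)[:,:800]
im,d=grab('top','t3'); b=im[120:220,330:430,::-1]
cv2.imwrite('pics/s3c.png',a);print(bot.get_state()['eef_pos'])
E
```

```text
t: 6.37
eef_pos: [0.4766, -0.2482, 0.165]
orientation: [[0.948, 0.318, 0.003], [0.318, -0.948, -0.002], [0.003, 0.003, -1.0]]
force: [0.4, 0.1, -0.6]
width: 0.105
finger_force: 40.0
[ 0.47619191 -0.24831706  0.16465408]
```

View pics/s3c.png

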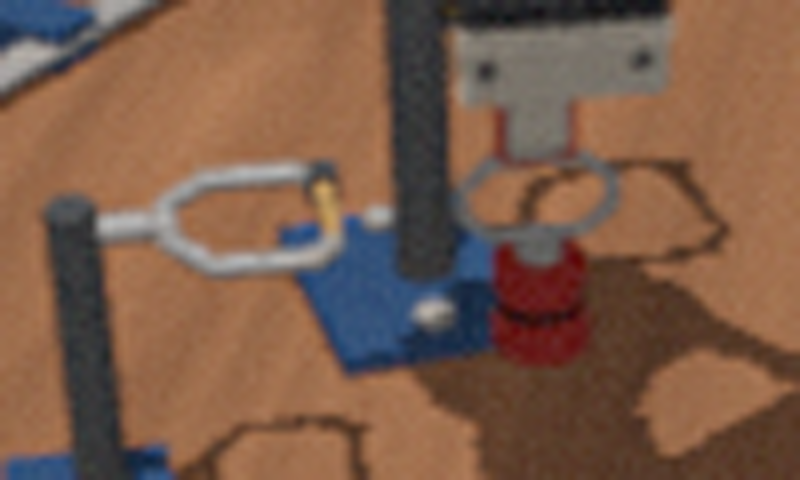

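Run:
```python
from h import *
e=[ray('side',250+x/8-.5,140+193/8-.5,.1425) for x in(458,538,620)];print(e)
N=ray('side',250+337/8-.5,140+238/8-.5,.14);P=ray('side',250+320/8-.5,140+175/8-.5,.14);print('pivot,nose',P,N)
R=np.radians(18.5);X=np.array([np.cos(R),np.sin(R)]);Y=np.array([-X[1],X[0]])
for nm,M in(('side',N-.011*Y),('best',np.array([.5513,-.223]))):
    for q in(e[1],np.array([.476,-.2483])): print(nm,M,'eye rel mm',(q-M)@X*1e3,(q-M)@Y*1e3)
im=np.load('t3.npz')['im'];cv2.imwrite('pics/t3c.png',cv2.resize(im[110:210,330:450,::-1],None,fx=6,fy=6,interpolation=cv2.INTER_CUBIC))
```

```text
[array([ 0.50625125, -0.2476352 ]), array([ 0.47556238, -0.25247862]), array([ 0.44416954, -0.25743553])]
pivot,nose [ 0.56395919 -0.2574099 ] [ 0.54582167 -0.2109478 ]
side [ 0.54931202 -0.22137936] eye rel mm -79.80647211438894 -6.091058858407263
side [ 0.54931202 -0.22137936] eye rel mm -78.06556787709108 -2.2672385429056856
best [ 0.5513 -0.223 ] eye rel mm -81.17748328137351 -3.9233681649149603
best [ 0.5513 -0.223 ] eye rel mm -79.43657904407567 -0.09954784941338302
```

View pics/t3c.png

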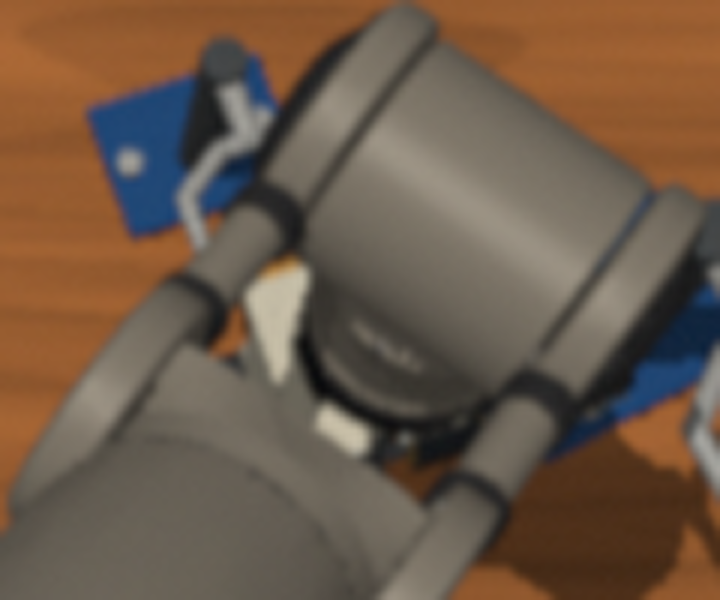

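The top view is blocked by the wrist. In the side view the eye (crop (538,193)) lines up within about 3 mm, so I shift slightly and advance to just before contact.

```bash
python3 -m pendant '[{"translation":[0.04,0.018,-0.004],"delta_rot":[0,0,0],"fingers":0},{"translation":[0.084,0.033,-0.004],"delta_rot":[0,0,0],"fingers":0},{"translation":[0.084,0.033,-0.004],"delta_rot":[0,0,0],"fingers":0},{"translation":[0.084,0.033,-0.004],"delta_rot":[0,0,0],"fingers":0},{"translation":[0.084,0.033,-0.004],"delta_rot":[0,0,0],"fingers":0}]'
python3 - <<'E'
from h import *
im,d=grab('side','s4'); a=cv2.resize(im[140:190,250:330,::-1],None,fx=10,fy=10,interpolation=cv2.INTER_CUBIC)
cv2.imwrite('pics/s4c.png',a)
E
```

```text
t: 6.88
eef_pos: [0.517, -0.2316, 0.1613]
orientation: [[0.948, 0.317, 0.0], [0.317, -0.948, -0.001], [0.0, 0.001, -1.0]]
force: [0.6, -0.1, -1.0]
width: 0.112
finger_force: 40.0
```

View pics/s4c.png

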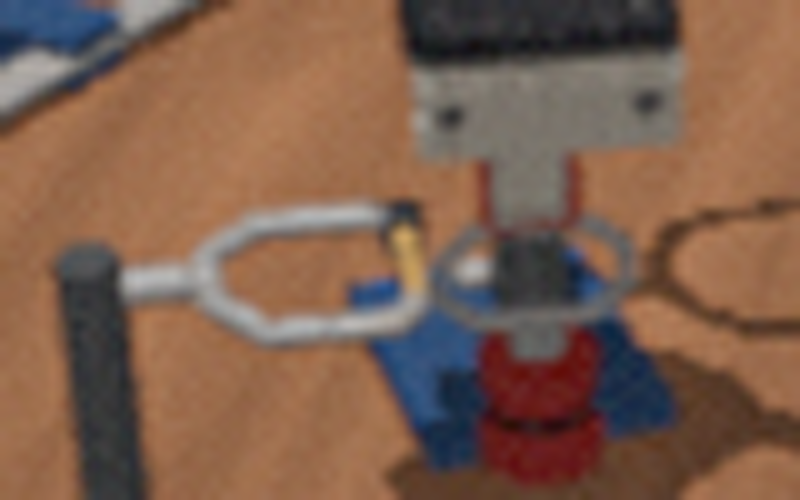

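The eye tip (440,272) sits about 2–3 mm in front of the gate point (416,274), level and aligned. Push in 53 mm.

```bash
python3 -m pendant '[{"translation":[0.012,0.004,0],"delta_rot":[0,0,0],"fingers":0},{"translation":[0.024,0.008,0],"delta_rot":[0,0,0],"fingers":0},{"translation":[0.036,0.012,0],"delta_rot":[0,0,0],"fingers":0},{"translation":[0.048,0.016,0],"delta_rot":[0,0,0],"fingers":0},{"translation":[0.06,0.02,0],"delta_rot":[0,0,0],"fingers":0},{"translation":[0.072,0.024,0],"delta_rot":[0,0,0],"fingers":0},{"translation":[0.084,0.028,0],"delta_rot":[0,0,0],"fingers":0},{"translation":[0.093,0.031,0],"delta_rot":[0,0,0],"fingers":0},{"translation":[0.101,0.034,0],"delta_rot":[0,0,0],"fingers":0},{"translation":[0.101,0.034,0],"delta_rot":[0,0,0],"fingers":0},{"translation":[0.101,0.034,0],"delta_rot":[0,0,0],"fingers":0},{"translation":[0.101,0.034,0],"delta_rot":[0,0,0],"fingers":0},{"translation":[0.101,0.034,0],"delta_rot":[0,0,0],"fingers":0}]'
python3 - <<'E'
from h import *
im,d=grab('side','s5'); a=cv2.resize(im[140:190,250:330,::-1],None,fx=10,fy=10,interpolation=cv2.INTER_CUBIC)
cv2.imwrite('pics/s5c.png',a)
E
```

```text
t: 8.02
eef_pos: [0.5676, -0.2146, 0.1608]
orientation: [[0.949, 0.317, -0.0], [0.317, -0.949, -0.0], [-0.0, 0.0, -1.0]]
force: [-0.2, -0.5, -0.3]
width: 0.109
finger_force: 40.0
```

View pics/s5c.png

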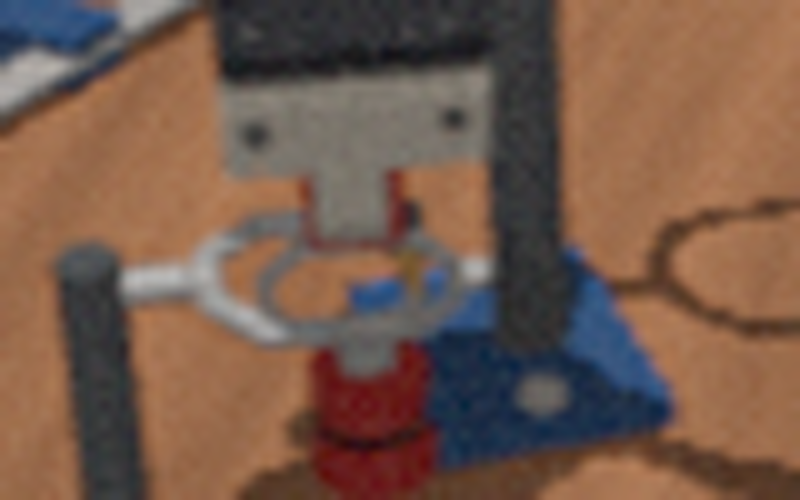

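The brass gate (412,270) is back in its closed position and lies inside the eye (260–465), with forces near zero. Next I move back over the gate and lower.

```bash
python3 -m pendant '[{"translation":[-0.01,-0.005,0],"delta_rot":[0,0,0],"fingers":0},{"translation":[-0.02,-0.011,0],"delta_rot":[0,0,0],"fingers":0},{"translation":[-0.032,-0.017,0],"delta_rot":[0,0,0],"fingers":0},{"translation":[-0.032,-0.017,0],"delta_rot":[0,0,0],"fingers":0},{"translation":[-0.032,-0.017,-0.006],"delta_rot":[0,0,0],"fingers":0},{"translation":[-0.032,-0.017,-0.012],"delta_rot":[0,0,0],"fingers":0},{"translation":[-0.032,-0.017,-0.015],"delta_rot":[0,0,0],"fingers":0},{"translation":[-0.032,-0.017,-0.015],"delta_rot":[0,0,0],"fingers":0},{"translation":[-0.032,-0.017,-0.015],"delta_rot":[0,0,0],"fingers":0},{"translation":[-0.032,-0.017,-0.015],"delta_rot":[0,0,0],"fingers":0}]'
```

```text
t: 8.9
eef_pos: [0.5519, -0.2228, 0.1532]
orientation: [[0.948, 0.317, 0.0], [0.317, -0.948, -0.0], [0.0, 0.0, -1.0]]
force: [0.1, 0.1, -0.9]
width: 0.106
finger_force: 40.0
```

```bash
python3 -m pendant '[{"translation":[0,0,-0.002],"delta_rot":[0,0,0],"fingers":0},{"translation":[0,0,-0.002],"delta_rot":[0,0,0],"fingers":0},{"translation":[0,0,-0.002],"delta_rot":[0,0,0],"fingers":0},{"translation":[0,0,-0.002],"delta_rot":[0,0,0],"fingers":0}]'; python3 -m pendant '[{"translation":[0,0,-0.002],"delta_rot":[0,0,0],"fingers":0},{"translation":[0,0,-0.002],"delta_rot":[0,0,0],"fingers":0},{"translation":[0,0,-0.002],"delta_rot":[0,0,0],"fingers":0},{"translation":[0,0,-0.002],"delta_rot":[0,0,0],"fingers":0}]'
```

```text
t: 9.23
eef_pos: [0.5518, -0.2229, 0.1523]
orientation: [[0.948, 0.317, 0.0], [0.317, -0.948, -0.0], [0.0, 0.0, -1.0]]
force: [1.2, 0.9, -0.4]
width: 0.11
finger_force: 40.0
t: 9.57
eef_pos: [0.5519, -0.2229, 0.1517]
orientation: [[0.948, 0.317, 0.001], [0.317, -0.948, -0.0], [0.0, 0.001, -1.0]]
force: [-1.1, 1.3, 2.0]
width: 0.108
finger_force: 40.0
```

```bash
python3 -m pendant '[{"translation":[0,0,-0.002],"delta_rot":[0,0,0],"fingers":0},{"translation":[0,0,-0.002],"delta_rot":[0,0,0],"fingers":0},{"translation":[0,0,-0.002],"delta_rot":[0,0,0],"fingers":0},{"translation":[0,0,-0.002],"delta_rot":[0,0,0],"fingers":0}]'
python3 - <<'E'
from h import *
im,d=grab('side','s6'); a=cv2.resize(im[140:190,250:330,::-1],None,fx=10,fy=10,interpolation=cv2.INTER_CUBIC)
cv2.imwrite('pics/s6c.png',a);print(bot.get_state()['force'])
E
```

```text
t: 9.9
eef_pos: [0.5521, -0.2229, 0.1514]
orientation: [[0.948, 0.317, 0.002], [0.317, -0.948, -0.001], [0.001, 0.001, -1.0]]
force: [-1.0, 1.8, 8.6]
width: 0.106
finger_force: 40.0
[-1.01919538  1.01676047  7.4398443 ]
```

View pics/s6c.png

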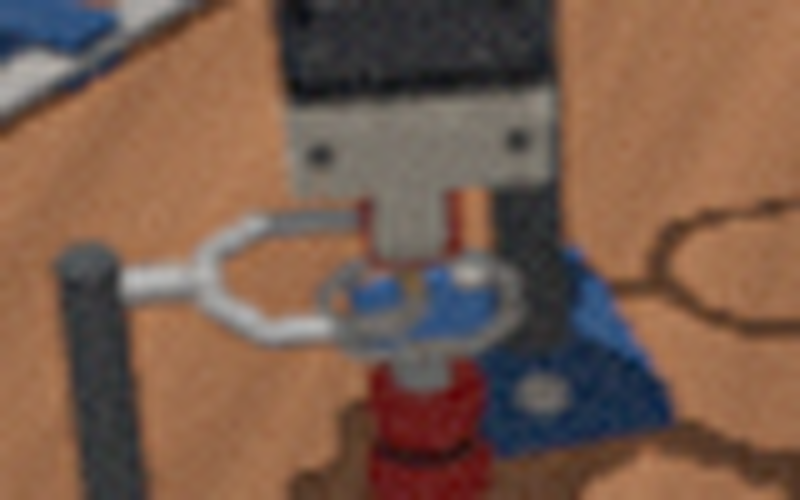

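The eye's upper bar rests on the closed gate (415,285), with 8 N felt. I'll relieve the load slightly, open and rise.

```bash
python3 -m pendant '[{"translation":[0,0,0.002],"delta_rot":[0,0,0],"fingers":0},{"translation":[0,0,0.002],"delta_rot":[0,0,0],"fingers":0},{"translation":[0,0,0.002],"delta_rot":[0,0,0],"fingers":0.13},{"translation":[0,0,0.002],"delta_rot":[0,0,0],"fingers":0.17},{"translation":[0,0,0.002],"delta_rot":[0,0,0],"fingers":0.22},{"translation":[0,0,0.002],"delta_rot":[0,0,0],"fingers":0.3},{"translation":[0,0,0.002],"delta_rot":[0,0,0],"fingers":0.4},{"translation":[0,0,0.002],"delta_rot":[0,0,0],"fingers":0.5},{"translation":[0,0,0.002],"delta_rot":[0,0,0],"fingers":0.6},{"translation":[0,0,0.002],"delta_rot":[0,0,0],"fingers":0.6},{"translation":[0,0,0.002],"delta_rot":[0,0,0],"fingers":0.6},{"translation":[0,0,0.002],"delta_rot":[0,0,0],"fingers":0.6}]' 10
python3 - <<'E'
from h import *
im,d=grab('side','s7'); a=cv2.resize(im[130:190,240:340,::-1],None,fx=8,fy=8,interpolation=cv2.INTER_CUBIC)
cv2.imwrite('pics/s7c.png',a)
E
```

```text
t: 10.95
eef_pos: [0.5518, -0.2229, 0.1513]
orientation: [[0.948, 0.317, 0.0], [0.317, -0.948, -0.0], [0.0, 0.0, -1.0]]
force: [-0.4, 0.5, -0.5]
width: 0.592
finger_force: 0.0
```

View pics/s7c.png

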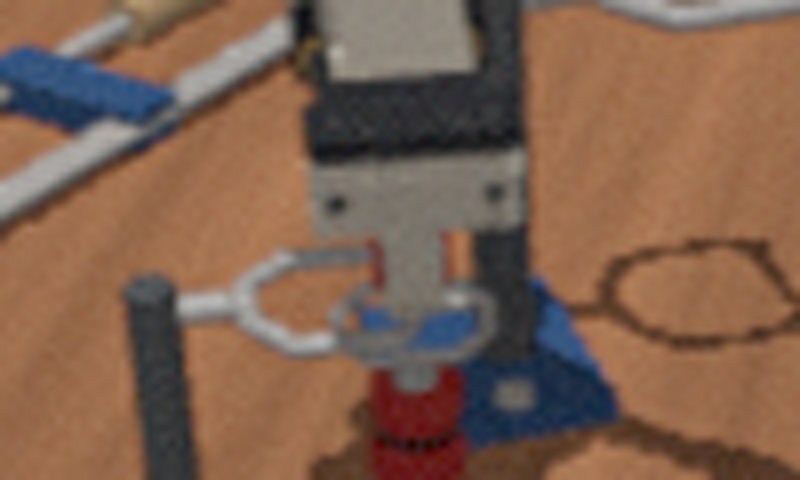

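The coupler hangs upright between the open fingers. Rise clear, let it settle, then check by numbers (all 10 pictures are used) before handing in.

```bash
python3 -m pendant '[{"translation":[0,0,0.02],"delta_rot":[0,0,0],"fingers":0.6},{"translation":[0,0,0.05],"delta_rot":[0,0,0],"fingers":0.6},{"translation":[0,0,0.1],"delta_rot":[0,0,0],"fingers":0.6},{"translation":[0,0,0.16],"delta_rot":[0,0,0],"fingers":0.6},{"translation":[0,0,0.24],"delta_rot":[0,0,0],"fingers":0.6},{"translation":[0,0,0.3],"delta_rot":[0,0,0],"fingers":0.6},{"translation":[0,0,0.3],"delta_rot":[0,0,0],"fingers":0.6},{"translation":[0,0,0.3],"delta_rot":[0,0,0],"fingers":0.6},{"translation":[0,0,0.3],"delta_rot":[0,0,0],"fingers":0.6},{"translation":[0,0,0.3],"delta_rot":[0,0,0],"fingers":0.6},{"translation":[0,0,0.3],"delta_rot":[0,0,0],"fingers":0.6},{"translation":[0,0,0.3],"delta_rot":[0,0,0],"fingers":0.6}]'
python3 - <<'E'
from h import *
for k in range(2):
    im,d=grab('side',f's8{k}');w=world('side',d);i=im.astype(int)
    r=(i[...,0]>80)&(i[...,1]<65)&(i[...,2]<75)&(w[...,1]<-.1)&(w[...,0]>.4)&(w[...,0]<.7)&(d>0)
    q=w[r]
    for nm,z in(('tab',q[q[:,2]>.145]),('body',q[q[:,2]<.125])): print(nm,len(z),np.round(z.mean(0),4) if len(z) else '')
    # brass in gate area
    b=(i[...,0]-i[...,2]>60)&(i[...,0]>150); b[:160]=0;b[175:]=0;b[:,:286]=0;b[:,296:]=0
    v,u=np.nonzero(b);print('brass',len(u),u.mean() if len(u) else '',v.mean() if len(u) else '')
E
```

```text
t: 12.0
eef_pos: [0.5514, -0.2228, 0.3001]
orientation: [[0.948, 0.317, -0.002], [0.317, -0.948, 0.001], [-0.001, -0.002, -1.0]]
force: [-0.3, -0.1, -0.8]
width: 0.601
finger_force: 0.0
tab 124 [ 0.5478 -0.2276  0.1725]
body 854 [ 0.5005 -0.2907  0.0143]
brass 0  
tab 127 [ 0.5482 -0.2273  0.1727]
body 849 [ 0.4996 -0.2907  0.0135]
brass 0
```

```bash
python3 -c "
from station import bot
print(bot.sign_off())"
```

```text
the job is handed in; nothing more can be done
None
```

I handed the job in at about 12 s of the 45 s. The coupler is hanging by its eye on the small blue-footed hook with the gate shut through it, and the gripper is open and clear. I saw the gate closed through the eye before letting go. After release I only confirmed that the coupler stayed in place. The judge's result was not shown.

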